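# Third hand at the frame-joining board

## Task

Be a third hand for the framer: fetch the short pale rail, lay it as it lies (face down) on the green bed of the joining board, across the open end of the three joined sides, and slide it in until both mitres close and the frame comes up square against both rubber buffers of the fence. Keep the rail flat and in the gripper and go on pressing it towards the fence with a steady 10 N or so, never over 25 N, for three seconds, and finish still holding and pressing like that, so that the corner nails can be driven; leave the dark rail, hammer, tape roll and finished picture alone.

Things in the scene. Friction and masses are not known exactly. Their poses are not given: they have to be found in the camera images.
- board: Frame-joining board fixed on the table: plywood 315 x 250 mm, bed faced with slick dark green laminate (friction about 0.2) whose top is 18 mm above the table. Origin at table height; the board reaches from x = -165 to +150 mm and 125 mm to each side in y, the laminate from x = -158 to +76 mm. Its x axis points square to the fence (the way to push), y along it.
- fence: Pale wooden fence across the far end of the board, fixed, 230 mm long, 24 mm thick, top 49 mm above the table (its two black star knobs reach 63 mm). Same origin and axes as the board; its near face is at x = +100 mm.
- buffer_left: Black sponge-rubber buffer on the fence's near face, 40 mm wide, 20 mm high, 14 mm thick; origin in the middle of its near face (board x = +86, y = +55 mm, 30 mm above the table). It gives towards +x by 1 mm per 1.5 N, at most 9 mm (both loaded together: 1 mm per 3 N).
- buffer_right: The same buffer at board y = -55 mm.
- frame: Three joined sides of a pale wooden picture frame, loose, face down, nearly square (0.02 rad), 6 to 25 mm short of the buffers, 0.15 to 0.31 kg. Complete: 140 mm (x) by 180 mm (y), 18 mm high, mouldings 20 mm wide. Origin: middle of the complete outline, underside. Far face at x = +70 mm. The side at -x is missing: open smooth mitres from (-70, +-90) mm outside to (-50, +-70) mm inside.
- pale_rail: The missing side: loose pale rail 180 mm long (y), 20 mm wide (x), 18 mm high, 50 to 100 g, on the table beside the board (either side), face down as it must lie. Origin: middle of its underside. Outer edge (180 mm long) at x = -10 mm, inner edge (140 mm, lip 7 mm wide, 9 mm high) at x = +10 mm. In the closed frame its origin is at (-60, 0, 0) mm of the frame, axes parallel.
- dark_rail: A dark brown rail of another frame, 250 mm long (its y axis), 20 mm wide, 18 mm high, origin in the middle of its underside, on the other side of the board. To be left alone.
- hammer: Hammer with a wooden handle, 240 mm long (its x axis), lying on the table, head up to 35 mm high. To be left alone.
- picture_frame: Finished small frame with an oval foil picture, 150 x 126 x 16 mm, lying on the table; origin in the middle of its underside. To be left alone.
- washi_tape: Small roll of grid-printed paper tape lying flat, 40 mm across, 16 mm high. To be left alone.

How it is judged:
On the way, in this order (a step that is already met when the one before it is completed fails the run):
1. the pale rail lies flat on the bed across the open end of the frame, in the gripper (height (world z) of pale_rail between 0.014 and 0.022 m and angle between pale_rail's own z axis and vertical below 0.06 rad and contact force between the fingers and pale_rail above 2 N and x of pale_rail in the frame of frame between -0.14 and -0.0575 m and y of pale_rail in the frame of frame between -0.02 and 0.02 m), for 0.1 s.
2. both mitres closed and the frame pressed against both buffers, with the force within the band, for 2 s without a break (x of pale_rail in the frame of frame between -0.0625 and -0.0575 m and y of pale_rail in the frame of frame between -0.0025 and 0.0025 m and z of pale_rail in the frame of frame between -0.003 and 0.003 m and angle between the y axis of pale_rail and the y axis of frame, either way round below 0.035 rad and height (world z) of pale_rail between 0.014 and 0.022 m and angle between pale_rail's own z axis and vertical below 0.06 rad and height (world z) of frame between 0.014 and 0.022 m and contact force between frame and fence between 5 and 17 N and contact force between frame and buffer_left above 1.5 N and contact force between frame and buffer_right above 1.5 N and contact force between the fingers and pale_rail above 2 N), for 2 s.
At the end, for the whole second after the job is handed in: Rail gripped (over 2 N), in its place in the frame within 2.5 mm along and across, 3 mm in height and 0.035 rad, both flat on the bed; the frame presses the buffers with 5 to 17 N altogether, over 1.5 N on each; nothing moves (all of step 2 and linear speed of each of frame, pale_rail below 0.01 m/s); the arm keeps its last pose, push and grip.
It fails at once if the frame is pressed on the fence with more than 25 N (contact force between frame and fence above 25 N).
It fails at once if something that was to be left alone was shifted by more than 20 mm (distance of any of dark_rail, hammer, picture_frame, washi_tape from where it was at the start of the episode above 0.02 m).
It also fails if it takes over 64 s, if anything falls off the work surface, if the arm or the gripper's body presses on something with over 40 N, if the wrist force passes 120 N, or if a joint passes its speed limit or range.

## Robot

A 7-joint arm with a two-finger parallel gripper is mounted at the origin on a cart in front of the work surface, level with it; the furniture and walls round the work are solid. World frame = base frame: x ahead of the robot, y to its left, z up, the work surface at z = 0. Lengths are in m, angles in rad, forces in N, time in s.
With the tool pointing down it reaches from about 0.425 to 0.975 m from the base axis. Payload 16.7 kg.
Tool frame: the origin (TCP) lies between the finger pads; the fingertips stand 17 mm ahead of it and the grasp point (between the pads) lies 2 mm behind it (robot.nose_length is the distance from the TCP to the fingertips, in m); z points along the fingers, y is the line along which they close (so a half turn about z gives the same grasp; the last joint's range is limited). The gripper opens to 85 mm and grips with 20 to 120 N. Pads are 22 mm wide; open, the fingers measure 114 mm over their backs; the gripper's body (76 mm by 85 mm) begins 54 mm behind the grasp point. The pads swing forward as they close: fully open they stand 13 mm farther back than shut.
Start: joints at [-1.351, 0.426, 0.074, 1.606, -0.034, 1.111, -0.067], TCP at [0.244, 0.629, 0.248] pointing down, gripper open.
Joint ranges: [-2.85, 2.85], [-0.5, 2.14], [-1.23, 1.37], [0.21, 2.46], [-1.02, 4.16], [0.16, 2.05], [-2.73, 2.73]. Speed limits (rad/s): [1.89, 1.89, 2.39, 2.39, 3.01, 3.01, 3.01].

## Interface

Orientations are given as a unit quaternion [x, y, z, w].
In Python, from plant import robot gives the robot as it stands.
- The arm moves only by the tool play_rows, never from a script. Its argument "plan" is a list of rows, each a list of 7 numbers: the shift along the tool's x, y, z in units of 0.1 m (1.0 is 0.1 m), then the turn, a rotation vector about the tool's x, y, z in units of 30 degrees (1.0 is 30 degrees), then the opening, from -1 (shut) to 1 (fully open). In form: [[dx, dy, dz, ax, ay, az, jaw], ...]. A call has 1 to 10 rows; each row shifts and turns the commanded pose from where the row before left it, along the tool's axes as they then stand; what a row does not reach is not made up. A row lasts 1/12 s, in which the tool goes at most 41.7 mm and 7.16 degrees, less where a joint would pass 70% of its speed; a pose out of reach is approached as far as the arm can. A call with a number of a shift or a turn outside -1 to 1 is refused whole. A call with a gripper value outside its range is refused whole. The fingers move at their own pace and stop on an object; "squeeze" is the grip in N (left out, the last holds). Time passes only in rows, so rows that do not move let the fingers close. It gives the time, the measured TCP pose, the force, the opening and the grip force at its end, in the units of the state.
- robot.observe(): the state, without advancing time (a new reading comes with each control period).
- robot.capture(name): name is "side" or "top"; returns (picture, depth): 384x512x3 uint8, red, green, blue; 384x512 float32, m along the optical axis (not along the pixel's ray), 0 where there is no reading.
- robot.calibration(name): a dict with "fx", "fy", "cx", "cy" (pixels), "R" (3x3) and "t" (3): a world point X has camera coordinates R X + t. Camera axes: x right, y down, z forward; pixel columns grow to the right and rows downward; lengths in m; the calibration is good to about 2 mm. A picture is of the moment at which its call begins. calibration takes no time and is no camera call.
- robot.sign_off(): hands the job in; it is judged then, once.
The state is a dict: "time_s": time; "qpos": joint angles; "qvel": joint speeds; "effort": joint torques, N m; "ee_pos": TCP position; "orientation": TCP orientation; "contact_force": force on the tool from outside, world axes, zero at the start; "moment": the same for the moment, N m; "grip_width": finger opening in m; "finger_force": force on a finger pad.
Only numpy, scipy, OpenCV 4.12 (cv2) and the standard library are available. Lean on these libraries where they do the work, as an engineer would, in place of code of your own. Each camera call takes 0.05 s, during which the arm holds its last target. There are 200 camera calls.

## Working session

There is one attempt and no reset: what is moved stays moved. The work goes in short steps, Python scripts to look and compute and a tool call to move; the robot and the scene stay as the last step left them, time stands still between calls to the robot, and variables do not carry over. Pictures are saved under pics/ and viewed, at most 10 in all, crops included, and the job is handed in when it is done.

Besides the shell and the picture viewer there is one more tool, called after "Request:" as name([rows], argument=value, ...), one row to a line, values as JSON. play_rows: Moves the arm, as the interface text tells. Shifts and turns lie within -1 to 1; 1 stands for 0.1 m of shift or 30 degrees of turn. Its arguments: {"type":"object","properties":{"plan":{"type":"array"},"squeeze":{"type":"number"}},"required":["plan"]}

```bash
ls; mkdir -p pics; python3 - <<'E'
from plant import robot
import cv2,numpy as np
s=robot.observe();print(s)
for n in("top","side"):
    p,d=robot.capture(n);cv2.imwrite(f"pics/{n}0.png",p[:,:,::-1]);np.savez(f"{n}0.npz",p=p,d=d);c=robot.calibration(n);print(n,c)
E
```

```text
pics
{'time_s': 0.0, 'qpos': array([-1.35048216,  0.42672311,  0.07386888,  1.60659679, -0.03410032,
        1.11077952, -0.06709422]), 'qvel': array([-2.31806121e-04,  4.93900789e-04,  6.76496830e-04,  6.13170451e-04,
        2.10270997e-03,  4.22458986e-06, -8.77000534e-04]), 'effort': array([-9.61362275e-04, -9.49820352e+01,  3.75959739e+00, -4.63517046e+01,
        1.91313657e-02,  1.00664597e-02,  6.31667262e-05]), 'ee_pos': array([0.24387358, 0.62900479, 0.24762156]), 'orientation': array([ 1.83875853e-01,  9.82949277e-01, -6.19943251e-04, -6.57392316e-05]), 'contact_force': array([-0.79954368, -0.8701541 , -0.04100344]), 'moment': array([-0.00059291, -0.01034598, -0.00262616]), 'finger_force': 0.0, 'grip_width': 0.08533741131917033}
top {'fx': 378.10090878609896, 'fy': 378.10090878609896, 'cx': 252.5754873704579, 'cy': 197.067054900993, 'R': array([[ 0.00273697, -0.99991986,  0.01236092],
       [-0.98207194, -0.00501759, -0.18843972],
       [ 0.18848664, -0.01162356, -0.98200697]]), 't': array([-0.07112417,  0.59625075,  1.28725689])}
side {'fx': 498.32529711428697, 'fy': 498.32529711428697, 'cx': 251.19961030393287, 'cy': 207.4941247333512, 'R': array([[-0.99172882, -0.12834637, -0.00107825],
       [-0.06174159,  0.48440685, -0.87266143],
       [ 0.11252523, -0.86537692, -0.48832454]]), 't': array([0.58234051, 0.10917166, 1.31234953])}
```

View pics/top0.png

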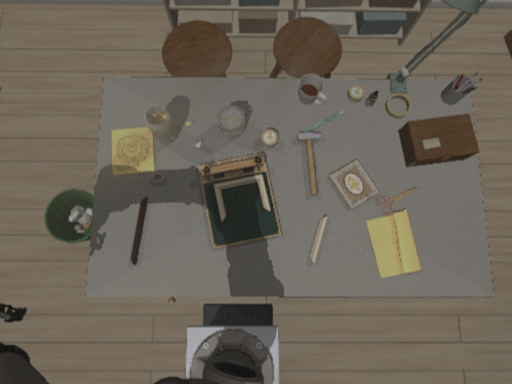

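View pics/side0.png

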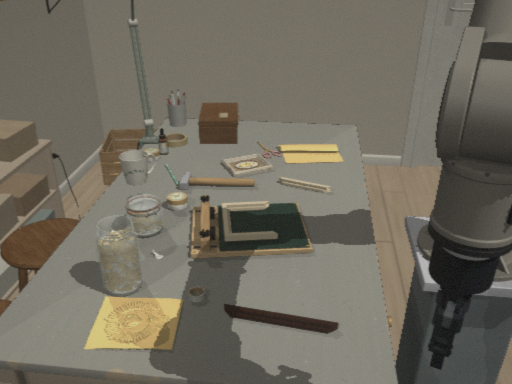

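The top view shows the pale rail at about (318,239), right of the board at (240,200), and the dark rail at (140,230). The hammer is at (311,160) and the picture at (354,183). The side view agrees. Next I rectify both views onto the rails' top plane (z = 18 mm for the pale rail, 36 mm for the frame).

```bash
cat > h.py <<'E'
from plant import robot
import cv2,numpy as np
def proj(n,X):
    c=robot.calibration(n);q=np.asarray(X)@c["R"].T+c["t"]
    return np.stack([c["fx"]*q[...,0]/q[...,2]+c["cx"],c["fy"]*q[...,1]/q[...,2]+c["cy"]],-1)
def rect(n,img,z,x0,x1,y0,y1,mm=1.):
    # rows: x decreasing downward ; cols: y decreasing to the right
    xs=np.arange(x1,x0,-mm/1000);ys=np.arange(y1,y0,-mm/1000)
    Y,X=np.meshgrid(ys,xs);uv=proj(n,np.stack([X,Y,np.full_like(X,z)],-1)).astype(np.float32)
    return cv2.remap(img,uv[...,0],uv[...,1],cv2.INTER_CUBIC)
def back(n,uv,z):
    c=robot.calibration(n);r=np.array([(uv[0]-c["cx"])/c["fx"],(uv[1]-c["cy"])/c["fy"],1])
    o=-c["R"].T@c["t"];d=c["R"].T@r;return o+d*(z-o[2])/d[2]
E
python3 - <<'E'
from h import *
for uv in [(318,239),(240,200),(140,230)]: print(back("top",uv,0.018))
r=[]
for n in("top","side"):
    p=np.load(n+"0.npz")["p"][:,:,::-1].copy()
    r.append(rect(n,p,.036,.40,.75,-.32,.10))
    
a=np.hstack(r);a=np.clip(a*1.6,0,255).astype(np.uint8);print(a.shape)
cv2.imwrite("pics/r.png",cv2.resize(a,None,fx=.95,fy=.95,interpolation=cv2.INTER_AREA))
E
```

```text
[ 0.4518486  -0.30472049  0.018     ]
[ 0.59288806 -0.02332924  0.018     ]
[0.48166579 0.33432148 0.018     ]
(350, 842, 3)
```

View pics/r.png

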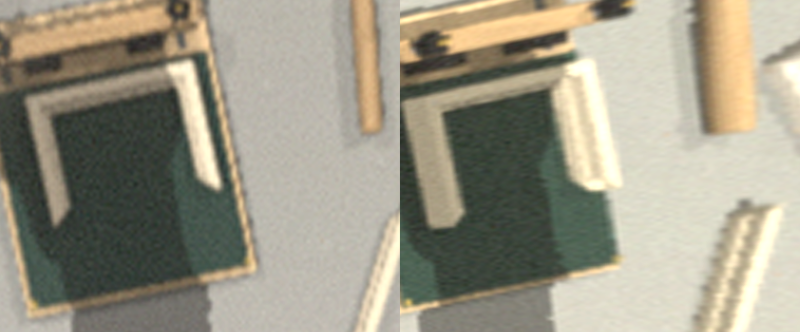

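```bash
cat > fit.py <<'E'
from h import *
from scipy.optimize import minimize
H=.018
RAIL=np.array([(-10,-90),(-10,90),(10,70),(10,-70)])/1e3
FRAME=[np.array(q)/1e3 for q in([(-70,90),(70,90),(50,70),(-50,70)],[(70,90),(70,-90),(50,-70),(50,70)],[(-70,-90),(70,-90),(50,-70),(-50,-70)])]
def prism(P,pose,z0,h=H):
    x,y,a=pose;R=np.array([[np.cos(a),-np.sin(a)],[np.sin(a),np.cos(a)]]);q=P@R.T+[x,y]
    return np.vstack([np.c_[q,np.full(len(q),z0)],np.c_[q,np.full(len(q),z0+h)]])
def render(n,parts,pose,z0,roi,S,h=H):
    u0,v0,w,hh=roi;m=np.zeros((hh*S,w*S),np.uint8)
    for P in parts:
        uv=(proj(n,prism(P,pose,z0,h))-[u0,v0]+.5)*S-.5
        cv2.fillConvexPoly(m,cv2.convexHull(np.round(uv*16).astype(np.int32)),255,shift=4)
    return cv2.resize(m,(w,hh),interpolation=cv2.INTER_AREA)/255.
def fit(obs,parts,p0,z0,h=H,S=8):
    # obs: list of (cam, soft mask full size)
    rois=[]
    for n,M in obs:
        uv=np.vstack([proj(n,prism(P,p0,z0,h)) for P in parts]);a=np.floor(uv.min(0)-10).astype(int);b=np.ceil(uv.max(0)+10).astype(int)
        rois.append((*a,*(b-a)))
    def cost(v):
        c=0
        for (n,M),r in zip(obs,rois):
            u0,v0,w,hh=r;m=render(n,parts,(p0[0]+v[0]/1e3,p0[1]+v[1]/1e3,p0[2]+v[2]/100),z0,r,S,h)
            c+=((m-M[v0:v0+hh,u0:u0+w])**2).sum()
        return c
    best=None
    for s in(8,2):
        v0=np.zeros(3) if best is None else best.x
        best=minimize(cost,v0,method="Nelder-Mead",options=dict(initial_simplex=v0+np.vstack([np.zeros(3),s*np.eye(3)]),maxiter=200))
    v=best.x;return (p0[0]+v[0]/1e3,p0[1]+v[1]/1e3,p0[2]+v[2]/100),best.fun
E
python3 - <<'E'
from h import *
# chroma statistics at sample pixels
for n,pts in(("top",dict(rail=(318,239),table=(290,230),fr_sh=(222,205),fr_lit=(264,188),green=(240,210),greenlit=(272,220),far=(240,184),wood=(279,215))),("side",dict(rail=(303,184),table=(340,200),fr_sh=(230,226),fr_lit=(260,206),green=(260,228),greenlit=(295,230),rail2=(303,187)))):
    p=np.load(n+"0.npz")["p"].astype(float)
    for k,(u,v) in pts.items():
        q=p[v-1:v+2,u-1:u+2].reshape(-1,3).mean(0);print(n,k,q.round(),(q/q.sum()).round(3))
E
```

```text
top rail [162. 151. 130.] [0.365 0.341 0.294]
top table [118. 115. 109.] [0.344 0.337 0.319]
top fr_sh [94. 86. 74.] [0.369 0.339 0.292]
top fr_lit [148. 139. 119.] [0.365 0.342 0.293]
top green [31. 37. 32.] [0.31  0.367 0.323]
top greenlit [44. 55. 49.] [0.301 0.369 0.33 ]
top far [71. 65. 56.] [0.368 0.339 0.293]
top wood [110. 108. 102.] [0.343 0.337 0.32 ]
side rail [128. 119.  99.] [0.37  0.344 0.286]
side table [141. 139. 128.] [0.346 0.34  0.314]
side fr_sh [77. 73. 61.] [0.366 0.346 0.288]
side fr_lit [154. 143. 119.] [0.371 0.343 0.286]
side green [36. 43. 35.] [0.316 0.374 0.31 ]
side greenlit [38. 43. 37.] [0.32  0.366 0.314]
side rail2 [124. 116.  98.] [0.368 0.343 0.289]
```

```bash
cat >> fit.py <<'E'
def softmask(p,kind):
    p=cv2.GaussianBlur(p.astype(np.float32),(0,0),.5);s=p.sum(2)+1e-3
    if kind=="rail": f=(p[...,0]-p[...,2])/s; lo,hi=.032,.068
    else: f=(p[...,0]-p[...,1])/s; lo,hi=-.03,.022
    return np.clip((f-lo)/(hi-lo),0,1)
E
python3 - <<'E'
from fit import *
I={n:np.load(n+"0.npz")["p"] for n in("top","side")}
for cams in(["top"],["side"]):
    M=[(n,softmask(I[n],"rail")) for n in cams]
    for a in(-.28+np.pi/2,-.28-np.pi/2) : pass
    c=(.452,-.305)
    for yaw in(1.30-np.pi/2+np.pi/2-0.0, ): pass
    for base in (-.27,-.27+np.pi): # rail length direction along (cos,sin)(base): y axis yaw = base -> x axis yaw = base-pi/2
        print("rail",cams,fit(M,[RAIL],(*c,base-np.pi/2),0.0))
    M=[(n,softmask(I[n],"frame")) for n in cams]
    print("frame",cams,fit(M,FRAME,(.595,-.015,.21),.018))
# board
from scipy.spatial.transform import Rotation
p=I["top"].astype(np.float32);s=p.sum(2);f=np.abs((p[...,0]-p[...,2])/s-.025);g=np.abs((p[...,1]-.5*(p[...,0]+p[...,2]))/s-.004)
B=np.clip(np.maximum(f/.03,g/.02)-.3,0,1)
pose=(.6,-.02,.21)
for _ in range(4):
    m=B.copy();q=np.array([(76,-200),(76,200),(300,200),(300,-200)])/1e3
    uv=proj("top",prism(q,pose,.018)[:4]);cv2.fillConvexPoly(m,np.round(uv).astype(np.int32),0)
    pose,c=fit([("top",m)],[np.array([(-165,-125),(-165,125),(76,125),(76,-125)])/1e3],pose,0.0,S=4);print("board",pose,c)
E
```

```text
rail ['top'] ((np.float64(0.4542424238196177), np.float64(-0.30478414078890875), np.float64(-1.8723462301972802)), np.float64(30.747916464767275))
rail ['top'] ((np.float64(0.45560238901028594), np.float64(-0.30463629581310137), np.float64(1.2678182292645654)), np.float64(3.4499107390454524))
frame ['top'] ((np.float64(0.5995420502394109), np.float64(-0.029442085090740984), np.float64(0.22577165655513715)), np.float64(1605.126554517244))
rail ['side'] ((np.float64(0.449693195260778), np.float64(-0.30532985524731243), np.float64(-1.872972285484388)), np.float64(55.45347078192006))
rail ['side'] ((np.float64(0.4550264373062022), np.float64(-0.30562884767591725), np.float64(1.2702981711664323)), np.float64(25.250637120028216))
frame ['side'] ((np.float64(0.6008050079862419), np.float64(-0.028834082878771136), np.float64(0.22896877646933134)), np.float64(1097.7853299705255))
board (np.float64(0.5981863321572587), np.float64(-0.017599417851668457), np.float64(0.2059698496218049)) 188.8023978733579
board (np.float64(0.5988513962349501), np.float64(-0.01811667886776652), np.float64(0.202499
[... 362 characters left out ...]
3),s*np.eye(3)]),maxiter=200))
    res = _minimize_neldermead(fun, x0, args, callback, bounds=bounds,
                               **options)
    fxc = func(xc)
    fx = function(np.copy(x), *(wrapper_args + args))
  File "fit.py", line 24, in cost
    u0,v0,w,hh=r;m=render(n,parts,(p0[0]+v[0]/1e3,p0[1]+v[1]/1e3,p0[2]+v[2]/100),z0,r,S,h)
                   ~~~~~~^^^^^^^^^^^^^^^^^^^^^^^^^^^^^^^^^^^^^^^^^^^^^^^^^^^^^^^^^^^^^^^^^
  File "fit.py", line 12, in render
    uv=(proj(n,prism(P,pose,z0,h))-[u0,v0]+.5)*S-.5
        ~~~~^^^^^^^^^^^^^^^^^^^^^^
  File "h.py", line 4, in proj
    c=robot.calibration(n);q=np.asarray(X)@c["R"].T+c["t"]
ValueError: time passes only in moves, steps and waits
```

```bash
sed -i 's/robot.calibration(n)/CAL[n]/' h.py; sed -i '2a import pickle,os\nif not os.path.exists("cal.pkl"): pickle.dump({n:robot.calibration(n) for n in("top","side")},open("cal.pkl","wb"))\nCAL=pickle.load(open("cal.pkl","rb"))' h.py
cat >> fit.py <<'E'
BOARD=(.5989,-.0181,.2026)
def framefit(n,img,p0=(.600,-.029,.215)):
    m=softmask(img,"frame");k=np.zeros(m.shape,np.uint8)
    q=prism(np.array([(-140,-117),(-140,117),(82,117),(82,-117)])/1e3,BOARD,.022)[:4]
    cv2.fillConvexPoly(k,np.round(proj(n,q)).astype(np.int32),1)
    M=m*k*np.clip((img[...,0]-30.)/15,0,1)
    return fit([(n,M)],FRAME,p0,.018),M
def rel(a,b):
    c,s=np.cos(b[2]),np.sin(b[2]);d=np.subtract(a[:2],b[:2]);return np.array([c*d[0]+s*d[1],-s*d[0]+c*d[1],a[2]-b[2]])
E
python3 - <<'E'
from fit import *
o=[]
for n in("top","side"):
    p=np.load(n+"0.npz")["p"];(f,c),M=framefit(n,p);print(n,np.round(f,4),c,"in board",rel(f,BOARD).round(4))
    P=np.clip(p[:,:,::-1]*1.5,0,255).astype(np.uint8);P=cv2.resize(P,None,fx=4,fy=4,interpolation=cv2.INTER_CUBIC)
    def dr(q,col): cv2.polylines(P,[np.round((proj(n,q)+.5)*4-.5).astype(np.int32)],True,col,1)
    for part in FRAME: dr(prism(part,f,.018)[4:],(0,0,255))
    dr(prism(np.array([(-165,-125),(-165,125),(150,125),(150,-125)])/1e3,BOARD,.018)[:4],(255,0,0))
    c0=(proj(n,[.59,-.02,.03])*4).astype(int);o.append(P[c0[1]-200:c0[1]+200,c0[0]-200:c0[0]+200])
cv2.imwrite("pics/ov.png",np.hstack(o))
E
```

```text
top [ 0.5997 -0.0294  0.2196] 244.45532658536962 in board [-0.0015 -0.0113  0.017 ]
side [ 0.6003 -0.0263  0.2367] 98.74033482141232 in board [-0.0003 -0.0083  0.0341]
```

View pics/ov.png

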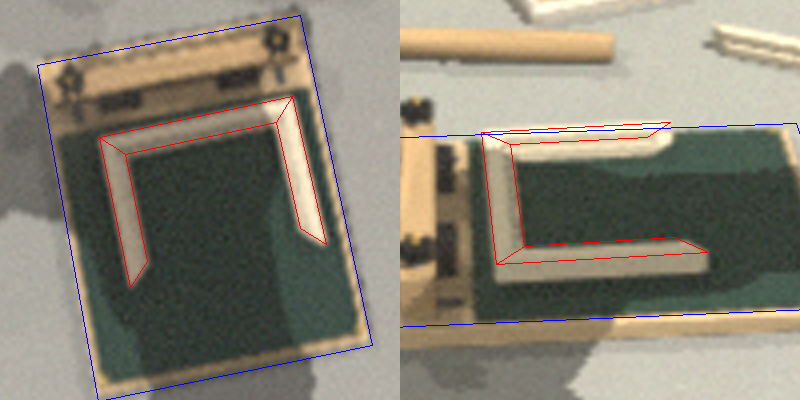

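The overlay shows the top-view fit lying on the frame: corners at (100,137) and (292,97), arms ending at (130,287) and (326,244), outlined in red. The side overlay is looser, so I use the top values: rail (0.455, -0.305, yaw 1.268), frame (0.600, -0.029, yaw 0.220). The far face is about 17 mm short of the buffers, which fits the stated 6–25 mm. Moving now.

Request:
play_rows([
  [-0.1,-0.08,0,0,0,-0.13,1],
  [-0.3,-0.24,0,0,0,0,1],
  [-0.3,-0.24,0,0,0,0,1],
  [-0.3,-0.24,0,0,0,0,1],
  [-0.3,-0.24,0,0,0,0,1],
  [-0.3,-0.24,0,0,0,0,1],
  [-0.3,-0.24,0,0,0,0,1],
  [-0.3,-0.24,0,0,0,0,1],
  [-0.3,-0.24,0,0,0,0,1],
  [-0.3,-0.24,0,0,0,0,1],
], squeeze=40)

```text
time_s: 0.93
ee_pos: [0.4446, 0.3299, 0.2482]
orientation: [0.15, 0.989, -0.0, -0.0]
contact_force: [0.8, -0.3, 0.8]
grip_width: 0.0855
finger_force: 0.0
```

Request:
play_rows([
  [-0.16,-0.33,0,0,0,0,1],
  [-0.16,-0.33,0,0,0,0,1],
  [-0.16,-0.33,0,0,0,0,1],
  [-0.16,-0.33,0,0,0,0,1],
  [-0.16,-0.33,0,0,0,0,1],
  [-0.16,-0.33,0,0,0,0,1],
  [-0.16,-0.33,0,0,0,0,1],
  [-0.16,-0.33,0,0,0,0,1],
  [-0.16,-0.33,0,0,0,0,1],
  [0,0,0,0,0,0,1],
])

```text
time_s: 1.77
ee_pos: [0.4934, -0.0014, 0.2485]
orientation: [0.154, 0.988, -0.001, 0.0]
contact_force: [-0.8, -1.0, -1.1]
grip_width: 0.085
finger_force: 0.0
```

```bash
cat > go.py <<'E'
from plant import robot
import numpy as np,sys
from scipy.spatial.transform import Rotation as Ro
# usage: go.py x y z yaw(tool y) -> total move in tool units after pure yaw
s=robot.observe();R=Ro.from_quat(s["orientation"]).as_matrix()
t=np.array(list(map(float,sys.argv[1:4])));yaw=np.arctan2(R[1,1],R[0,1])
u=R.T@(t-s["ee_pos"])*10
print("t",round(s["time_s"],2),"pos",s["ee_pos"].round(4),"yaw",yaw.round(4),"F",s["contact_force"].round(1),"tilt",R[:,2].round(4),"w",round(s["grip_width"],4),"ff",s["finger_force"],"J",s["qpos"].round(2))
print("shift units",u.round(3),"max rows",(np.linalg.norm(u)/.417).round(1))
if len(sys.argv)>4: print("turn units z",(-(float(sys.argv[4])-yaw)/np.radians(30)).round(3))
E
python3 go.py .455 -.305 .1 1.268
```

```text
t 1.77 pos [ 0.4934 -0.0014  0.2485] yaw 1.2618 F [-0.8 -1.  -1.1] tilt [ 4.0e-04 -1.5e-03 -1.0e+00] w 0.085 ff 0.0 J [-0.52  0.13  0.43  2.02 -0.06  1.    1.2 ]
shift units [-0.556 -3.007  1.489] max rows 8.2
turn units z -0.012
```

Request:
play_rows([
  [-0.06,-0.334,0.1,0,0,-0.012,1],
  [-0.06,-0.334,0.17,0,0,0,1],
  [-0.06,-0.334,0.17,0,0,0,1],
  [-0.06,-0.334,0.17,0,0,0,1],
  [-0.06,-0.334,0.17,0,0,0,1],
  [-0.06,-0.334,0.17,0,0,0,1],
  [-0.06,-0.334,0.17,0,0,0,1],
  [-0.06,-0.334,0.17,0,0,0,1],
  [-0.06,-0.334,0.17,0,0,0,1],
  [0,0,0,0,0,0,1],
])

```text
time_s: 2.6
ee_pos: [0.4537, -0.3038, 0.0997]
orientation: [0.151, 0.989, -0.001, -0.002]
contact_force: [-2.9, 0.2, -0.7]
grip_width: 0.0852
finger_force: 0.0
```

```bash
python3 go.py .455 -.305 .018 1.268
```

```text
t 2.6 pos [ 0.4537 -0.3038  0.0997] yaw 1.2685 F [-2.9  0.2 -0.7] tilt [-0.0037 -0.0018 -1.    ] w 0.0852 ff 0.0 J [ 0.07  0.45  0.5   2.04 -0.31  0.73  2.03]
shift units [-0.018 -0.005  0.817] max rows 2.0
turn units z 0.001
```

Request:
play_rows([
  [-0.02,0,0.2,0,0,0,1],
  [0,0,0.2,0,0,0,0.2],
  [0,0,0.2,0,0,0,-0.1],
  [0,0,0.13,0,0,0,-0.1],
  [0,0,0.07,0,0,0,-0.1],
  [0,0,0,0,0,0,-0.1],
  [0,0,0,0,0,0,-0.1],
])

```text
time_s: 3.18
ee_pos: [0.4591, -0.2986, 0.0226]
orientation: [0.147, 0.989, -0.0, -0.0]
contact_force: [1.8, -0.2, 0.0]
grip_width: 0.0387
finger_force: 0.0
```

```bash
python3 go.py .455 -.305 .018 1.268
```

```text
t 3.18 pos [ 0.4591 -0.2986  0.0226] yaw 1.2752 F [ 1.8 -0.2  0. ] tilt [-2.e-04 -1.e-04 -1.e+00] w 0.0387 ff 0.0 J [ 0.14  0.57  0.41  2.07 -0.4   0.58  2.1 ]
shift units [ 0.02  -0.073  0.046] max rows 0.2
turn units z 0.014
```

Request:
play_rows([
  [0.02,-0.07,0.02,0,0,0.01,-0.1],
  [0,0,0.02,0,0,0,-0.1],
  [0,0,0,0,0,0,-0.1],
  [0,0,0,0,0,0,-0.1],
])

```text
time_s: 3.52
ee_pos: [0.4552, -0.3048, 0.0187]
orientation: [0.15, 0.989, -0.0, 0.0]
contact_force: [0.3, 0.2, -0.5]
grip_width: 0.0388
finger_force: 0.0
```

```bash
python3 go.py .455 -.305 .018 1.268
```

```text
t 3.52 pos [ 0.4552 -0.3048  0.0187] yaw 1.2697 F [ 0.3  0.2 -0.5] tilt [ 5.e-04 -2.e-04 -1.e+00] w 0.0388 ff 0.0 J [ 0.15  0.58  0.4   2.07 -0.41  0.57  2.12]
shift units [ 0.001 -0.003  0.007] max rows 0.0
turn units z 0.003
```

Request:
play_rows([
  [0,0,0,0,0,0,-1],
  [0,0,0,0,0,0,-1],
  [0,0,0,0,0,0,-1],
  [0,0,0,0,0,0,-1],
  [0,0,0,0,0,0,-1],
  [0,0,0,0,0,0,-1],
], squeeze=40)

```text
time_s: 4.02
ee_pos: [0.4552, -0.3046, 0.0188]
orientation: [0.15, 0.989, 0.0, 0.0]
contact_force: [-2.3, 0.7, 8.4]
grip_width: 0.0191
finger_force: 39.0
```

```bash
python3 go.py .455 -.305 .09 1.268
```

```text
t 4.02 pos [ 0.4552 -0.3046  0.0188] yaw 1.2701 F [-2.3  0.7  8.4] tilt [ 4.e-04 -0.e+00 -1.e+00] w 0.0191 ff 39.04372036457062 J [ 0.15  0.58  0.4   2.07 -0.41  0.57  2.12]
shift units [ 0.001 -0.004 -0.712] max rows 1.7
turn units z 0.004
```

Request:
play_rows([
  [0,0,-0.1,0,0,0,-1],
  [0,0,-0.2,0,0,0,-1],
  [0,0,-0.25,0,0,0,-1],
  [0,0,-0.25,0,0,0.1,-1],
  [0,0,-0.1,0,0,0.2,-1],
  [0,0,0,0,0,0.2,-1],
  [0,0,0,0,0,0.2,-1],
  [0,0,0,0,0,0.2,-1],
  [0,0,0,0,0,0.2,-1],
  [0,0,0,0,0,0.2,-1],
])

```text
time_s: 4.85
ee_pos: [0.4552, -0.3044, 0.1091]
orientation: [0.473, 0.881, 0.0, 0.0]
contact_force: [-0.3, 0.6, -0.5]
grip_width: 0.0187
finger_force: 39.7
```

```bash
python3 go.py .4923 -.0534 .1 .2196
```

```text
t 4.85 pos [ 0.4552 -0.3044  0.1091] yaw 0.5843 F [-0.3  0.6 -0.5] tilt [ 5.e-04  2.e-04 -1.e+00] w 0.0187 ff 39.676424860954285 J [-0.07  0.48  0.69  2.04 -0.43  0.77  1.47]
shift units [1.889 1.694 0.091] max rows 6.1
turn units z 0.697
```

Request:
play_rows([
  [0,0,0,0,0,0.2,-1],
  [0,0,0,0,0,0.2,-1],
  [0,0,0,0,0,0.2,-1],
  [0,0,0,0,0,0.097,-1],
  [0,0,0,0,0,0,-1],
])

```text
time_s: 5.27
ee_pos: [0.4552, -0.3043, 0.1088]
orientation: [0.624, 0.781, 0.0, -0.0]
contact_force: [0.3, 0.5, -0.5]
grip_width: 0.0186
finger_force: 39.7
```

```bash
python3 go.py .4923 -.0534 .07 .2196
```

```text
t 5.27 pos [ 0.4552 -0.3043  0.1088] yaw 0.2222 F [ 0.3  0.5 -0.5] tilt [-0.e+00  1.e-04 -1.e+00] w 0.0186 ff 39.67041492462158 J [-0.14  0.51  0.78  2.05 -0.51  0.79  1.18]
shift units [2.365 0.915 0.388] max rows 6.2
turn units z 0.005
```

Request:
play_rows([
  [0.15,0.055,0,0,0,0.005,-1],
  [0.295,0.115,0.04,0,0,0,-1],
  [0.295,0.115,0.05,0,0,0,-1],
  [0.295,0.115,0.05,0,0,0,-1],
  [0.295,0.115,0.05,0,0,0,-1],
  [0.295,0.115,0.05,0,0,0,-1],
  [0.295,0.115,0.05,0,0,0,-1],
  [0.295,0.115,0.05,0,0,0,-1],
  [0.15,0.055,0.05,0,0,0,-1],
  [0,0,0,0,0,0,-1],
])

```text
time_s: 6.1
ee_pos: [0.4925, -0.0497, 0.0687]
orientation: [0.622, 0.783, 0.0, -0.001]
contact_force: [0.3, -0.4, 0.8]
grip_width: 0.0187
finger_force: 39.7
```

```bash
python3 go.py .4923 -.0534 .045 .2196; python3 - <<'E'
from h import *
o=[]
for n in("top","side"):
    p,d=robot.capture(n);np.savez(n+"1.npz",p=p,d=d)
    P=cv2.resize(np.clip(p[:,:,::-1]*1.5,0,255).astype(np.uint8),None,fx=4,fy=4,interpolation=cv2.INTER_CUBIC)
    c0=(proj(n,[.55,-.03,.03])*4).astype(int);o.append(P[c0[1]-200:c0[1]+200,c0[0]-200:c0[0]+200])
cv2.imwrite("pics/c1.png",np.hstack(o))
E
```

```text
t 6.1 pos [ 0.4925 -0.0497  0.0687] yaw 0.2292 F [ 0.3 -0.4  0.8] tilt [-0.001   0.0013 -1.    ] w 0.0187 ff 39.653037786483765 J [-0.63  0.5   0.75  2.18 -0.57  0.66  0.76]
shift units [-0.036 -0.01   0.237] max rows 0.6
turn units z 0.018
```

View pics/c1.png

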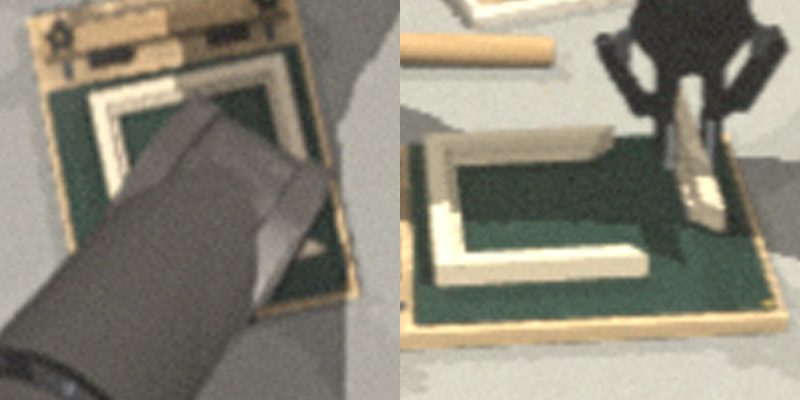

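The picture shows the rail level in the gripper. Its +y end is at about (710,220) of the side crop, and the frame's open arms end at (645,262) and (612,135), clear of it. I lower it onto the bed.

Request:
play_rows([
  [-0.036,-0.01,0.05,0,0,0.018,-1],
  [0,0,0.1,0,0,0,-1],
  [0,0,0.09,0,0,0,-1],
  [0,0,0.04,0,0,0,-1],
  [0,0,0.02,0,0,0,-1],
  [0,0,0,0,0,0,-1],
  [0,0,0,0,0,0,-1],
])

```text
time_s: 6.78
ee_pos: [0.492, -0.0578, 0.0392]
orientation: [0.628, 0.778, -0.0, -0.0]
contact_force: [-0.4, -0.8, -0.3]
grip_width: 0.0188
finger_force: 39.7
```

```bash
python3 go.py .4923 -.0534 .0368 .2196
```

```text
t 6.78 pos [ 0.492  -0.0578  0.0392] yaw 0.212 F [-0.4 -0.8 -0.3] tilt [-4.e-04 -2.e-04 -1.e+00] w 0.0188 ff 39.65911388397217 J [-0.57  0.55  0.69  2.19 -0.63  0.61  0.8 ]
shift units [0.042 0.012 0.024] max rows 0.1
turn units z -0.015
```

Request:
play_rows([
  [0.042,0.01,0.01,0,0,-0.015,-1],
  [0,0,0.008,0,0,0,-1],
  [0,0,0,0,0,0,-1],
  [0,0,0,0,0,0,-1],
  [0,0,0,0,0,0,-1],
  [0,0,0,0,0,0,-1],
])

```text
time_s: 7.28
ee_pos: [0.4922, -0.0532, 0.0376]
orientation: [0.625, 0.781, 0.0, 0.0]
contact_force: [-0.1, 0.5, -0.8]
grip_width: 0.0188
finger_force: 39.7
```

```bash
python3 go.py .4923 -.0534 .0368 .2196;  python3 - <<'E'
from fit import *
o=[]
p,d=robot.capture("side");np.savez("side2.npz",p=p,d=d)
n="side"
(f,c),M=framefit(n,p,(.6,-.0294,.2196));print("frame",np.round(f,4),c)
s=robot.observe();e=s["ee_pos"];r0=(e[0],e[1],.2196)
m=softmask(p,"frame")*np.clip((p[...,0]-35.)/15,0,1)
P=cv2.resize(np.clip(p[:,:,::-1]*1.5,0,255).astype(np.uint8),None,fx=6,fy=6,interpolation=cv2.INTER_CUBIC)
def dr(q,col): cv2.polylines(P,[np.round((proj(n,q)+.5)*6-.5).astype(np.int32)],True,col,1)
for part in FRAME: dr(prism(part,(.5997,-.0294,.2196),.018)[4:],(0,0,255)); dr(prism(part,f,.018)[4:],(255,0,0))
dr(prism(RAIL,r0,.018)[4:],(0,0,255));dr(prism(RAIL,r0,.018)[:4],(0,255,255))
c0=(proj(n,[.55,-.03,.03])*6).astype(int);cv2.imwrite("pics/c2.png",P[c0[1]-270:c0[1]+270,c0[0]-380:c0[0]+380])
E
```

```text
t 7.28 pos [ 0.4922 -0.0532  0.0376] yaw 0.2202 F [-0.1  0.5 -0.8] tilt [ 1.e-04  0.e+00 -1.e+00] w 0.0188 ff 39.65948224067688 J [-0.57  0.56  0.69  2.19 -0.63  0.6   0.8 ]
shift units [-0.002  0.     0.008] max rows 0.0
turn units z 0.001
frame [ 0.6008 -0.026   0.2308] 237.92547548826442
```

View pics/c2.png

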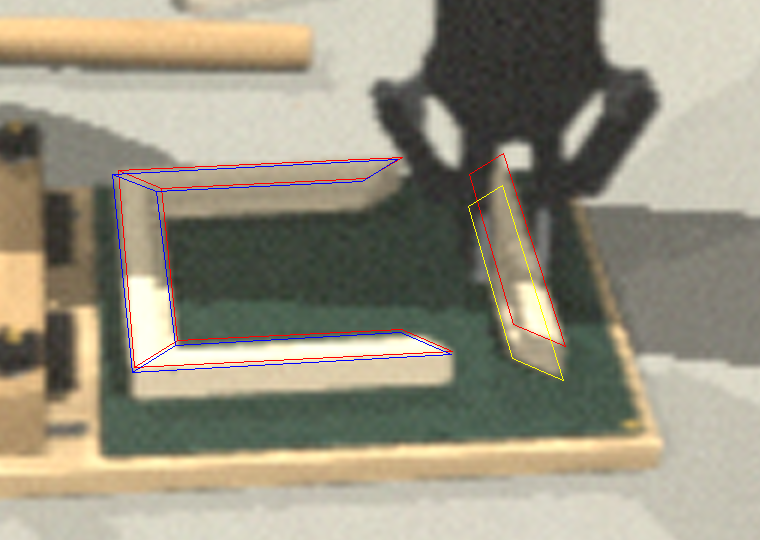

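The rail's near end is at about (565,375), against the predicted (563,380), so it is centred to about 2 mm. The mitres are open, with the arms ending at (452,352) and (402,160). I settle it on the bed and start sliding along tool y.

Request:
play_rows([
  [0,0,0.006,0,0,0,-1],
  [0,0,0.004,0,0,0,-1],
  [0,0,0,0,0,0,-1],
  [0,0,0,0,0,0,-1],
])

```text
time_s: 7.67
ee_pos: [0.4922, -0.0532, 0.0368]
orientation: [0.625, 0.78, 0.0, -0.0]
contact_force: [-1.8, 0.8, 8.9]
grip_width: 0.0188
finger_force: 41.6
```

```bash
python3 go.py .4923 -.0534 .0368 .2196
```

```text
t 7.67 pos [ 0.4922 -0.0532  0.0368] yaw 0.2201 F [-1.8  0.8  8.9] tilt [ 1.e-04  4.e-04 -1.e+00] w 0.0188 ff 41.58417820930481 J [-0.57  0.56  0.69  2.19 -0.64  0.6   0.81]
shift units [-0.002  0.    -0.   ] max rows 0.0
turn units z 0.001
```

Request:
play_rows([
  [0,0,-0.001,0,0,0,-1],
  [0,0.05,0,0,0,0,-1],
  [0,0.06,0,0,0,0,-1],
  [0,0.06,0,0,0,0,-1],
  [0,0.06,0,0,0,0,-1],
  [0,0.06,0,0,0,0,-1],
  [0,0.06,0,0,0,0,-1],
  [0,0.05,0,0,0,0,-1],
  [0,0,0,0,0,0,-1],
  [0,0,0,0,0,0,-1],
])

```text
time_s: 8.5
ee_pos: [0.5318, -0.0445, 0.0368]
orientation: [0.625, 0.781, 0.0, 0.0]
contact_force: [0.1, 0.3, 4.5]
grip_width: 0.019
finger_force: 40.5
```

```bash
python3 go.py .5411 -.0425 .0368 .2196;  python3 - <<'E'
from fit import *
o=[]
p,d=robot.capture("side");np.savez("side3.npz",p=p,d=d)
n="side"
P=cv2.resize(np.clip(p[:,:,::-1]*1.5,0,255).astype(np.uint8),None,fx=6,fy=6,interpolation=cv2.INTER_CUBIC)
c0=(proj(n,[.55,-.03,.03])*6).astype(int);cv2.imwrite("pics/c3.png",P[c0[1]-270:c0[1]+270,c0[0]-380:c0[0]+380])
E
```

```text
t 8.5 pos [ 0.5318 -0.0445  0.0368] yaw 0.2203 F [0.1 0.3 4.5] tilt [ 1.e-03 -2.e-04 -1.e+00] w 0.019 ff 40.50169587135315 J [-0.57  0.6   0.68  2.11 -0.64  0.65  0.78]
shift units [-0.001  0.095  0.   ] max rows 0.2
turn units z 0.001
```

View pics/c3.png

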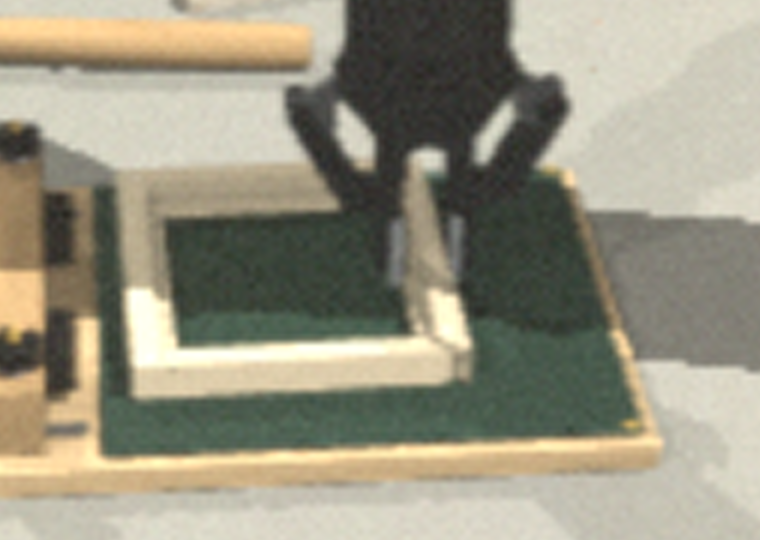

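The side view shows the rail about 10 mm from closing. Its tip is at (470,375) and the frame arm ends at (455,380). It sits about 1.5 mm to -y, so I correct that, close the mitres, and start turning to the fence yaw.

Request:
play_rows([
  [0.012,0,0,0,0,0,-1],
  [0,0.03,0,0,0,0,-1],
  [0,0.03,0,0,0,0.005,-1],
  [0,0.03,0,0,0,0.005,-1],
  [0,0.03,0,0,0,0.005,-1],
  [0,0.03,0,0,0,0.005,-1],
  [0,0.03,0,0,0,0.005,-1],
  [0,0.02,0,0,0,0.005,-1],
  [0,0,0,0,0,0,-1],
  [0,0,0,0,0,0,-1],
])

```text
time_s: 9.38
ee_pos: [0.5501, -0.0391, 0.0368]
orientation: [0.631, 0.775, -0.0, -0.0]
contact_force: [-2.0, -0.2, 9.7]
grip_width: 0.0187
finger_force: 41.6
```

```bash
python3 go.py .5571 -.0391 .0368 .2026;  python3 - <<'E'
from fit import *
o=[]
p,d=robot.capture("side");np.savez("side4.npz",p=p,d=d)
n="side"
P=cv2.resize(np.clip(p[:,:,::-1]*1.5,0,255).astype(np.uint8),None,fx=6,fy=6,interpolation=cv2.INTER_CUBIC)
c0=(proj(n,[.55,-.03,.03])*6).astype(int);cv2.imwrite("pics/c4.png",P[c0[1]-270:c0[1]+270,c0[0]-380:c0[0]+380])
E
```

```text
t 9.38 pos [ 0.5501 -0.0391  0.0368] yaw 0.2042 F [-2.  -0.2  9.7] tilt [-5.e-04  1.e-04 -1.e+00] w 0.0187 ff 41.63138508796692 J [-0.57  0.63  0.69  2.07 -0.64  0.67  0.75]
shift units [-0.014  0.069 -0.   ] max rows 0.2
turn units z 0.003
```

View pics/c4.png

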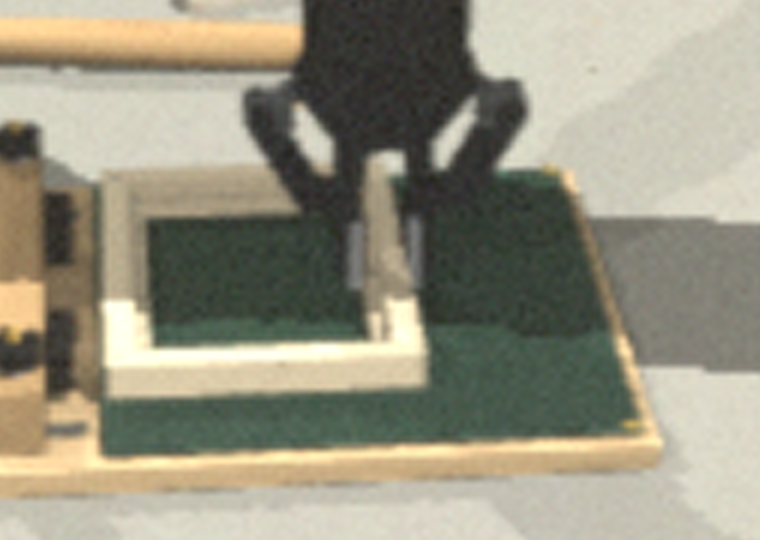

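Both mitres look closed, with a continuous corner at (425,385), and the frame has moved with the rail. About 8 mm remain to the buffers, so I approach slowly.

Request:
play_rows([
  [0,0.01,-0.001,0,0,0.003,-1],
  [0,0.01,0,0,0,0,-1],
  [0,0.01,0,0,0,0,-1],
  [0,0.01,0,0,0,0,-1],
  [0,0.01,0,0,0,0,-1],
  [0,0.01,0,0,0,0,-1],
  [0,0.005,0,0,0,0,-1],
  [0,0,0,0,0,0,-1],
  [0,0,0,0,0,0,-1],
])

```text
time_s: 10.18
ee_pos: [0.556, -0.0379, 0.0368]
orientation: [0.632, 0.775, -0.0, -0.0]
contact_force: [-3.7, -0.7, 9.4]
grip_width: 0.0186
finger_force: 41.9
```

```bash
cat > f.py <<'E'
from fit import *
s=robot.observe();F=s["contact_force"];M=s["moment"];e=s["ee_pos"]
c,q=np.cos(.2026),np.sin(.2026)
print(round(s["time_s"],2),"push",-(F[0]*c+F[1]*q),"lat",(-F[0]*q+F[1]*c),"fz",F[2],"M",M.round(2),"board pos",(rel((e[0],e[1],0),BOARD)*1e3).round(2))
E
python3 f.py; python3 go.py .5571 -.0391 .0368 .2026
```

```text
10.18 push 3.7322191012633334 lat 0.05057385285071858 fz 9.448955709430049 M [-0.18  0.75 -0.  ] board pos [ -45.97  -10.77 -202.6 ]
t 10.18 pos [ 0.556  -0.0379  0.0368] yaw 0.2025 F [-3.7 -0.7  9.4] tilt [-1.1e-03  2.0e-04 -1.0e+00] w 0.0186 ff 41.86326563358307 J [-0.57  0.64  0.69  2.05 -0.64  0.68  0.74]
shift units [-0.014  0.008 -0.   ] max rows 0.0
turn units z -0.0
```

Request:
play_rows([
  [0,0.005,-0.001,0,0,0,-1],
  [0,0.005,0,0,0,0,-1],
  [0,0.005,0,0,0,0,-1],
  [0,0.005,0,0,0,0,-1],
  [0,0,0,0,0,0,-1],
  [0,0,0,0,0,0,-1],
])

```text
time_s: 10.68
ee_pos: [0.5579, -0.0375, 0.0368]
orientation: [0.632, 0.775, -0.0, -0.0]
contact_force: [-3.4, -0.9, 7.4]
grip_width: 0.0187
finger_force: 41.5
```

```bash
python3 f.py
```

```text
10.68 push 3.53846388594731 lat -0.2237097325666345 fz 7.420617606581548 M [-0.18  0.62  0.05] board pos [ -44.01  -10.72 -202.6 ]
```

Request:
play_rows([
  [0,0.005,-0.001,0,0,0,-1],
  [0,0.005,0,0,0,0,-1],
  [0,0.005,0,0,0,0,-1],
  [0,0.005,0,0,0,0,-1],
  [0,0,0,0,0,0,-1],
  [0,0,0,0,0,0,-1],
])

```text
time_s: 11.18
ee_pos: [0.56, -0.037, 0.0368]
orientation: [0.632, 0.775, -0.0, -0.0]
contact_force: [-1.7, -0.2, 5.3]
grip_width: 0.0183
finger_force: 41.0
```

```bash
python3 f.py
```

```text
11.18 push 1.7282798113788256 lat 0.19161198402332216 fz 5.324611461373045 M [-0.09  0.5  -0.06] board pos [ -41.93  -10.67 -202.6 ]
```

Request:
play_rows([
  [0,0.005,0,0,0,0,-1],
  [0,0.005,0,0,0,0,-1],
  [0,0.005,0,0,0,0,-1],
  [0,0.005,0,0,0,0,-1],
  [0,0,0,0,0,0,-1],
  [0,0,0,0,0,0,-1],
])

```text
time_s: 11.68
ee_pos: [0.5619, -0.0366, 0.0368]
orientation: [0.632, 0.775, -0.0, -0.0]
contact_force: [-2.5, -1.7, 5.6]
grip_width: 0.0184
finger_force: 41.0
```

```bash
python3 f.py
```

```text
11.68 push 2.8182287809223983 lat -1.2055609371570797 fz 5.5560427017357625 M [-0.13  0.51  0.02] board pos [ -39.92  -10.66 -202.6 ]
```

Request:
play_rows([
  [0,0.005,0,0,0,0,-1],
  [0,0.005,0,0,0,0,-1],
  [0,0.005,0,0,0,0,-1],
  [0,0,0,0,0,0,-1],
  [0,0,0,0,0,0,-1],
])

```text
time_s: 12.1
ee_pos: [0.5632, -0.0363, 0.0368]
orientation: [0.632, 0.775, -0.0, -0.001]
contact_force: [-3.7, 0.3, 7.4]
grip_width: 0.0187
finger_force: 41.4
```

```bash
python3 f.py; python3 - <<'E'
from fit import *
o=[]
for n in("side","top"):
    p,d=robot.capture(n);np.savez(n+"5.npz",p=p,d=d)
    P=cv2.resize(np.clip(p[:,:,::-1]*1.5,0,255).astype(np.uint8),None,fx=6,fy=6,interpolation=cv2.INTER_CUBIC)
    c0=(proj(n,[.6,-.03,.03])*6).astype(int);o.append(P[c0[1]-250:c0[1]+250,c0[0]-200:c0[0]+200])
cv2.imwrite("pics/c5.png",np.hstack(o));import time
for i in range(3): print(robot.observe()["contact_force"].round(2))
E
```

```text
12.1 push 3.6097547242128956 lat 1.027182819489203 fz 7.378547937423116 M [-0.12  0.75  0.03] board pos [ -38.62  -10.67 -202.6 ]
[-3.46 -1.58  6.86]
[-3.46 -1.58  6.86]
[-3.46 -1.58  6.86]
```

View pics/c5.png

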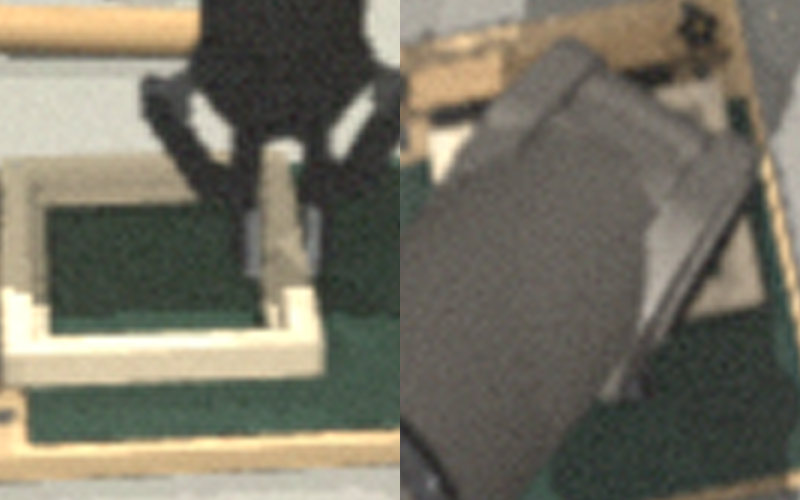

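The frame's far face in the top crop (~(660,95)) has almost reached the right buffer, and the mitres are still closed. I go on in small steps, averaging force readings.

Request:
play_rows([
  [0,0.005,0,0,0,0,-1],
  [0,0.005,0,0,0,0,-1],
  [0,0.005,0,0,0,0,-1],
  [0,0,0,0,0,0,-1],
  [0,0,0,0,0,0,-1],
])

```text
time_s: 12.62
ee_pos: [0.5642, -0.0362, 0.0368]
orientation: [0.632, 0.775, -0.001, -0.001]
contact_force: [-6.3, -1.9, 10.4]
grip_width: 0.0188
finger_force: 42.2
```

```bash
cat > g.py <<'E'
from fit import *
L=[]
for i in range(8):
    robot.capture("side");s=robot.observe();L.append(np.r_[s["contact_force"],s["moment"],s["ee_pos"],s["finger_force"]])
m=np.mean(L,0);sd=np.std(L,0);c,q=np.cos(.2026),np.sin(.2026)
print(round(s["time_s"],2),"push",-(m[0]*c+m[1]*q).round(2),"+-",sd[0].round(2),"lat",(-m[0]*q+m[1]*c).round(2),"fz",m[2].round(2),"M",m[3:6].round(2),"board",(rel((m[6],m[7],0),BOARD)*1e3).round(2),m[8].round(4),"ff",m[9].round(1))
E
python3 g.py
```

```text
13.02 push 6.8 +- 0.28 lat 0.05 fz 10.11 M [-0.34  1.4   0.08] board [ -37.62  -10.78 -202.6 ] 0.0368 ff 42.2
```

Request:
play_rows([
  [0,0.005,-0.001,0,0,0,-1],
  [0,0.005,0,0,0,0,-1],
  [0,0.005,0,0,0,0,-1],
  [0,0,0,0,0,0,-1],
  [0,0,0,0,0,0,-1],
])

```text
time_s: 13.43
ee_pos: [0.5651, -0.0361, 0.0368]
orientation: [0.632, 0.775, -0.001, -0.001]
contact_force: [-9.5, -2.4, 11.3]
grip_width: 0.0187
finger_force: 42.9
```

```bash
python3 g.py
```

```text
13.83 push 10.23 +- 0.36 lat -0.27 fz 12.18 M [-0.51  2.06  0.1 ] board [ -36.69  -10.84 -202.6 ] 0.0368 ff 42.8
```

Request:
play_rows([
  [0,0.005,-0.001,0,0,0,-1],
  [0,0.005,0,0,0,0,-1],
  [0,0.003,0,0,0,0,-1],
  [0,0,0,0,0,0,-1],
  [0,0,0,0,0,0,-1],
])

```text
time_s: 14.25
ee_pos: [0.5659, -0.036, 0.0368]
orientation: [0.632, 0.775, -0.001, -0.002]
contact_force: [-12.3, -2.7, 14.0]
grip_width: 0.0187
finger_force: 43.4
```

```bash
python3 g.py
```

```text
14.65 push 13.09 +- 0.69 lat -0.48 fz 13.74 M [-0.65  2.67  0.11] board [ -35.97  -10.89 -202.6 ] 0.0368 ff 43.4
```

```bash
python3 - <<'E'
from fit import *
o=[]
r=np.r_[robot.observe()["ee_pos"][:2],.2026]
for n,c in(("side",[.56,.03,.03]),("top",[.56,-.10,.03])):
    p=np.mean([robot.capture(n)[0].astype(np.float32) for _ in range(6)],0)
    P=cv2.resize(np.clip(p[:,:,::-1]*1.7,0,255).astype(np.uint8),None,fx=10,fy=10,interpolation=cv2.INTER_CUBIC)
    c0=(proj(n,c)*10).astype(int);o.append(P[c0[1]-250:c0[1]+250,c0[0]-200:c0[0]+200])
cv2.imwrite("pics/c6.png",np.hstack(o))
E
```

```text
(no output)
```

View pics/c6.png

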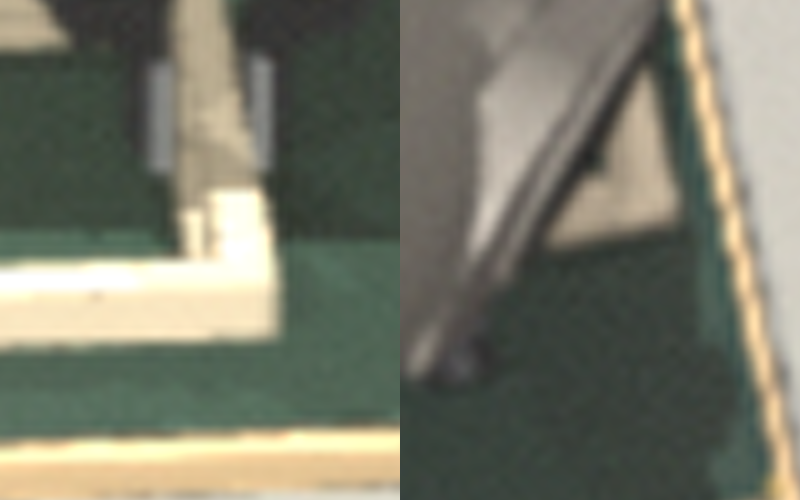

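Both outer corners, at (278,335) in the side crop and (680,228) in the top crop, show clean closed outlines with no step. I hold for over 3 s.

Request:
play_rows([
  [0,0,0,0,0,0,-1],
  [0,0,0,0,0,0,-1],
  [0,0,0,0,0,0,-1],
  [0,0,0,0,0,0,-1],
  [0,0,0,0,0,0,-1],
  [0,0,0,0,0,0,-1],
  [0,0,0,0,0,0,-1],
  [0,0,0,0,0,0,-1],
  [0,0,0,0,0,0,-1],
  [0,0,0,0,0,0,-1],
])

```text
time_s: 16.08
ee_pos: [0.5659, -0.036, 0.0368]
orientation: [0.632, 0.775, -0.001, -0.002]
contact_force: [-13.2, -3.3, 14.2]
grip_width: 0.019
finger_force: 43.4
```

Request:
play_rows([
  [0,0,0,0,0,0,-1],
  [0,0,0,0,0,0,-1],
  [0,0,0,0,0,0,-1],
  [0,0,0,0,0,0,-1],
  [0,0,0,0,0,0,-1],
  [0,0,0,0,0,0,-1],
  [0,0,0,0,0,0,-1],
  [0,0,0,0,0,0,-1],
  [0,0,0,0,0,0,-1],
  [0,0,0,0,0,0,-1],
])

```text
time_s: 16.92
ee_pos: [0.5659, -0.036, 0.0368]
orientation: [0.632, 0.775, -0.001, -0.002]
contact_force: [-12.6, -2.3, 13.4]
grip_width: 0.019
finger_force: 43.4
```

Request:
play_rows([
  [0,0,0,0,0,0,-1],
  [0,0,0,0,0,0,-1],
  [0,0,0,0,0,0,-1],
  [0,0,0,0,0,0,-1],
  [0,0,0,0,0,0,-1],
  [0,0,0,0,0,0,-1],
  [0,0,0,0,0,0,-1],
  [0,0,0,0,0,0,-1],
  [0,0,0,0,0,0,-1],
  [0,0,0,0,0,0,-1],
])

```text
time_s: 17.75
ee_pos: [0.5659, -0.036, 0.0368]
orientation: [0.632, 0.775, -0.001, -0.002]
contact_force: [-12.9, -3.3, 13.1]
grip_width: 0.0185
finger_force: 43.4
```

Request:
play_rows([
  [0,0,0,0,0,0,-1],
  [0,0,0,0,0,0,-1],
  [0,0,0,0,0,0,-1],
  [0,0,0,0,0,0,-1],
  [0,0,0,0,0,0,-1],
  [0,0,0,0,0,0,-1],
  [0,0,0,0,0,0,-1],
  [0,0,0,0,0,0,-1],
  [0,0,0,0,0,0,-1],
  [0,0,0,0,0,0,-1],
])

```text
time_s: 18.58
ee_pos: [0.5659, -0.036, 0.0368]
orientation: [0.632, 0.775, -0.001, -0.002]
contact_force: [-12.4, -2.7, 13.5]
grip_width: 0.0188
finger_force: 43.4
```

```bash
python3 g.py
```

```text
18.98 push 13.07 +- 0.41 lat -0.54 fz 13.56 M [-0.65  2.67  0.16] board [ -35.95  -10.91 -202.6 ] 0.0368 ff 43.4
```

Push, grip and pose have all been steady for over 4 s, so I hand in.

```bash
python3 -c "
from plant import robot
print(robot.sign_off())"
```

```text
the job is handed in; nothing more can be done
None
```

The job is handed in with the rail still gripped: both mitres look closed in the pictures, and the frame presses the fence with an estimated 9–10 N, held steady for over 4 s; `sign_off` gave no verdict.

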